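Close the draft shield and tare the balance

ROBOT

A 6-joint arm with a two-finger parallel gripper is mounted at the origin on a cart in front of the work surface, level with it; the furniture and walls round the work are solid. World frame = base frame: x ahead of the robot, y to its left, z up, the work surface at z = 0. Lengths are in mm, angles in rad, forces in N, time in s.
With the tool pointing down it reaches from about 275 to 1000 mm from the base axis. Payload 8.4 kg.
Tool frame: the origin (TCP) lies at the very end of the fingers, on their centre line; the grasp point (between the pads) lies 19 mm behind it (r.tcp_to_grasp is the distance from the TCP to the grasp point, in mm); z points along the fingers, y is the line along which they close (so a half turn about z gives the same grasp; the last joint's range is limited). The gripper opens to 85 mm and grips with 20 to 120 N. Pads are 22 mm wide; open, the fingers measure 114 mm over their backs; the gripper's body (76 mm by 85 mm) begins 54 mm behind the grasp point. The pads swing forward as they close: fully open they stand 13 mm farther back than shut.
Start: joints at [-1.254, 0.353, 1.633, -0, 1.155, -0.002], TCP at [195.891, -593.51, 203.981] pointing down, gripper open.
Joint ranges: [-2.63, 2.63], [-0.92, 2.1], [0.06, 2.66], [-1.3, 4.44], [0, 2.69], [-3.02, 3.02]. Speed limits (rad/s): [2.22, 2.22, 2.79, 3.14, 3.14, 3.14].

INTERFACE

Orientations are given as [roll, pitch, yaw] about the fixed x, y, z axes, in that order (R = Rz(yaw) Ry(pitch) Rx(roll)).
In Python, from rig import r gives the robot as it stands. The module is installed in compiled form; this text tells all that it offers.
- The arm moves only by the tool play_rows, never from a script. Its argument "rows" is a list of rows, each an object with "dp": the shift along the tool's x, y, z in units of 40 mm (1.0 is 40 mm), a list of three; "turn": the turn, a rotation vector about the tool's x, y, z in units of 6 degrees (1.0 is 6 degrees), a list of three; "fingers": the closure, from 0 (fully open) to 1 (shut). In form: [{"dp": [tx, ty, tz], "turn": [wx, wy, wz], "fingers": fingers}, ...]. A call has 1 to 5 rows; each row shifts and turns the commanded pose from where the row before left it, along the tool's axes as they then stand; what a row does not reach is not made up. A row lasts 1/12 s, in which the tool goes at most 41.7 mm and 7.16 degrees, less where a joint would pass 70% of its speed; a pose out of reach is approached as far as the arm can. A call is refused whole if a number of a shift passes 1 or a number of a turn 1, either way. A call with a gripper value outside its range is refused whole. The fingers move at their own pace and stop on an object; "force" is the grip in N (left out, the last holds). Time passes only in rows, so rows that do not move let the fingers close. It gives the time, the measured TCP pose, the force, the opening and the grip force at its end, in the units of the state.
- r.sense(): the state, without advancing time (a new reading comes with each control period).
- r.grab_frame(name): name is "side" or "top" or "wrist"; returns a dict with "pixels" (480x640x3 uint8, red, green, blue), "fx", "fy", "cx", "cy" (pixels), "pose" (4x4, takes a point from camera to world coordinates). Camera axes: x right, y down, z forward; pixel columns grow to the right and rows downward; lengths in mm; the calibration is good to about 2 mm. A picture is of the moment at which its call begins. There is no depth.
- r.sign_off(): hands the job in; it is judged then, once.
The state is a dict: "clock": time; "qpos": joint angles; "qvel": joint speeds; "joint_efforts": joint torques, N m; "eef_pos": TCP position; "tcp_rot": TCP orientation; "contact_force": force on the tool from outside, world axes, zero at the start; "wrist_torque": the same for the moment, N m; "opening": opening from 0.0 (shut) to 1.0 (fully open); "grasp_force": force on a finger pad.
Only numpy, scipy, OpenCV 4.12 (cv2) and the standard library are available. Lean on these libraries where they do the work, as an engineer would, in place of code of your own. Each camera call takes 0.05 s, during which the arm holds its last target. There are 200 camera calls.

TASK

The empty beaker stands on the laboratory balance and is to be tared. With the fingertips, push the balance's sliding glass lid fully shut so that no draught reaches the pan, then gently press the long bar-shaped tare key on the front panel all the way down, let it spring back and withdraw. Leave the beaker, the two small round keys and the bottle and brass weight beside the balance alone.

Things in the scene. Friction and masses are not known exactly. Their poses are not given: they have to be found in the camera images.
- balance: white balance, fixed, 300 deep x 180 wide x 166 mm high. Origin: centre of its underside; x points from its front (low control panel) to its back, y to its left seen from the front. Panel: x -150 to -35 mm, sloping down from 58 mm height to 38 mm at the front edge. Behind it the glass weighing chamber: x -39 to 105, y -81 to 81 mm, 151 mm high; then a closed rear housing to x = 150 mm, 142 mm high
- draft_lid (a joint): how far the glass lid on top of the chamber is open, m: 0 shut (at its stop), grows as it slides back along the balance's +x, 0.10 at most. A level glass plate 141 x 146 x 4 mm, upper face 147 mm above the worktop (148.5 on the dark strips at its ends); slides with about 1.2 N friction, stays where it is left (no spring or catch), cannot be lifted off
- lid_grip (a point): middle of the top edge of the lid's finger pull: a light grey ridge across the lid, 90 mm long (along balance y), top 166 mm above the worktop, 19 mm above the glass. Its rear face (balance +x side, 3 mm behind this point) is upright, its front a 34 degree ramp to the lid's front edge. Behind it: 105 mm of flat lid. The point moves with the lid; shut, it is at balance x = -9, y = 0 mm
- tare_key (a joint): how far the tare key is pressed, m: 0 up, 0.004 fully down. A spring of 1 N (up) to 5 N (down) returns it. It moves square to the sloping panel
- tare_key_top (a point): middle of the upper face of the tare key: long light grey bar-shaped key, 38 mm (balance y) x 17 mm, at the right of the front panel seen from the front, 7 mm proud of the panel; at balance x = -126, y = -48 mm, 49 mm above the worktop, about 87 mm in front of the chamber's glass
- inner_key (a joint): how far the round key nearer to the middle is pressed, m: 0 up, 0.004 down; to be left alone
- inner_key_top (a point): middle of the upper face of that round key, 16 mm in diameter, at y = +22 mm of the balance, in the tare key's row
- outer_key (a joint): how far the round key at the left end of the row is pressed, m: 0 up, 0.004 down; to be left alone
- outer_key_top (a point): middle of the upper face of that round key, 16 mm in diameter, at y = +64 mm of the balance
- beaker: loose empty glass beaker, 53 mm in diameter, 69 mm high, standing on the balance's round steel pan inside the chamber (pan 66 mm above the worktop, so its rim is at 135 mm, below the lid); origin: centre of its underside; to be left alone
- brass_weight: loose brass weight, 29 mm in diameter, 42 mm high, on the worktop to the left of the balance's front panel; origin: centre of its underside; to be left alone
- bottle: loose bottle with a screw cap, 56 mm in diameter, 118 mm high, on the worktop to the left of the glass chamber; origin: centre of its underside; to be left alone

How it is judged (in metres and radians):
On the way, in this order (a step that is already met when the one before it is completed fails the run):
1. the glass lid is pushed fully shut (value of joint draft_lid below 0.004 m), for 0.2 s.
2. the tare key is pressed down by the fingers, the lid being shut (value of joint tare_key above 0.003 m and value of joint draft_lid below 0.005 m and contact force between the fingers and tare_key above 0.5 N), for 0.05 s.
3. the tare key has sprung back up (value of joint tare_key below 0.001 m), for 0.2 s.
At the end, for the whole second after the job is handed in: the lid is shut to within 5 mm of its stop, all keys are up (within 1 mm), the beaker stands within 6 mm and the bottle and the brass weight within 10 mm of where they stood, all upright (value of joint draft_lid below 0.005 m and value of joint each of tare_key, inner_key, outer_key below 0.001 m and distance of beaker from where it was at the start of the episode below 0.006 m and distance of each of brass_weight, bottle from where it was at the start of the episode below 0.01 m and angle between each of bottle, brass_weight, beaker's own z axis and vertical below 0.1 rad); the robot touches nothing.
It fails at once if the tare key is pressed while the draft shield is open (value of joint tare_key above 0.002 m and value of joint draft_lid above 0.01 m).
It fails at once if one of the two round keys is pressed (value of joint any of inner_key, outer_key above 0.002 m).
It fails at once if the balance is handled roughly (more than 30 N on it or any of its parts) (contact force between the arm and balance above 30 N).
It fails at once if the beaker is touched by the robot or shifted (contact force between the arm and beaker above 0.5 N or distance of beaker from where it was at the start of the episode above 0.008 m).
It fails at once if the bottle or the brass weight is knocked, shifted or lifted (distance of any of brass_weight, bottle from where it was at the start of the episode above 0.015 m).
It also fails if it takes over 35 s, if anything falls off the work surface, if the arm or the gripper's body presses on something with over 40 N, if the wrist force passes 120 N, or if a joint passes its speed limit or range.

## Working session

There is one attempt and no reset: what is moved stays moved. The work goes in short steps, Python scripts to look and compute and a tool call to move; the robot and the scene stay as the last step left them, time stands still between calls to the robot, and variables do not carry over. Pictures are saved under pics/ and viewed, at most 10 in all, crops included, and the job is handed in when it is done.

Besides the shell and the picture viewer there is one more tool, called after "Request:" by a JSON object that holds its "fn" and its "kwargs", one argument or row to a line. play_rows: Moves the arm, as the interface text tells. Its arguments: {"type":"object","properties":{"rows":{"type":"array"},"force":{"type":"number"}},"required":["rows"]}

```bash
mkdir -p pics; python3 - <<'E'
from rig import r
import cv2,numpy as np,pickle
d={}
for n in("top","side"):
    f=r.grab_frame(n);d[n]=f;cv2.imwrite(f"pics/{n}0.png",f["pixels"][:,:,::-1])
    print(n,f["fx"],f["cx"],f["cy"],np.round(f["pose"],3).tolist())
pickle.dump(d,open("f0.pkl","wb"))
s=r.sense();print(s["eef_pos"],s["tcp_rot"],s["clock"],s["opening"])
E
```

```text
top 585.2024595408803 317.5725680595475 243.5795245128268 [[-0.458, -0.823, 0.337, 225.064], [-0.889, 0.428, -0.163, -41.855], [-0.01, -0.375, -0.927, 905.584], [0.0, 0.0, 0.0, 1.0]]
side 558.6229039255915 317.8233150457241 239.70143986178235 [[-0.866, -0.248, 0.434, 152.823], [-0.5, 0.439, -0.747, 458.537], [-0.005, -0.863, -0.505, 543.852], [0.0, 0.0, 0.0, 1.0]]
[ 195.73486068 -593.08437514  203.32678559] [-3.14036086e+00 -2.54054774e-06  3.18774419e-01] 0.1 0.9997788070766179
```

View pics/top0.png

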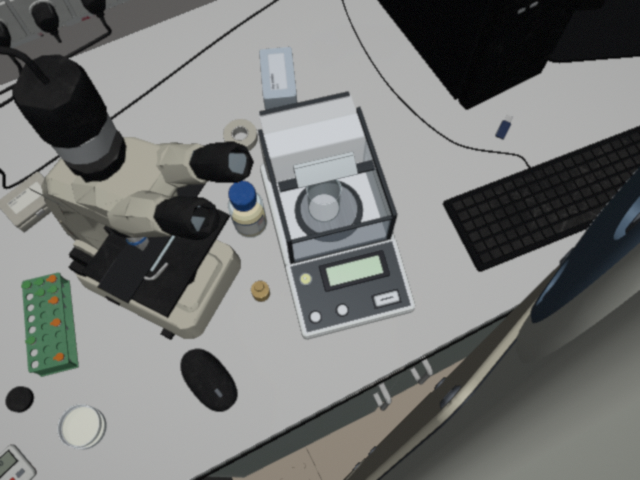

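View pics/side0.png

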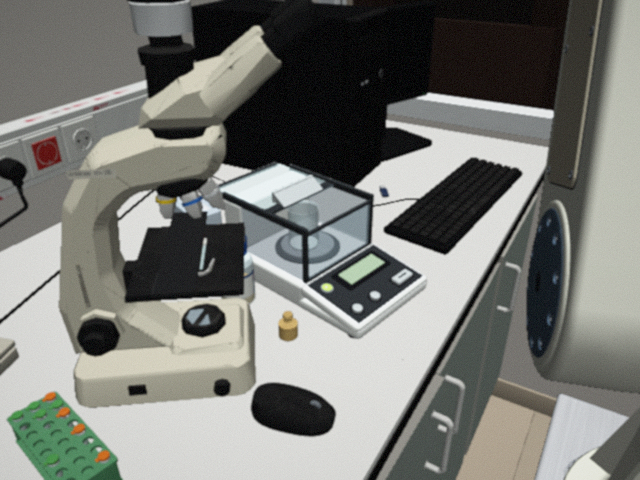

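The top view shows the balance at about (335,215), with the tare key at (386,298), round keys at (342,310) and (316,317), and the lid pull near (325,168). The side view shows the tare key at (402,276) and round keys at (376,295) and (358,308). The microscope and bottle stand to the balance's left.

```bash
cat > h.py <<'E'
import numpy as np,cv2
def ray(f,u,v):
    P=f["pose"];d=P[:3,:3]@np.array([(u-f["cx"])/f["fx"],(v-f["cy"])/f["fy"],1]);return P[:3,3],d/np.linalg.norm(d)
def onz(f,u,v,z):
    o,d=ray(f,u,v);return o+d*(z-o[2])/d[2]
def tri(*fp):
    A=np.zeros((3,3));b=np.zeros(3)
    for f,u,v in fp:
        o,d=ray(f,u,v);M=np.eye(3)-np.outer(d,d);A+=M;b+=M@o
    return np.linalg.solve(A,b)
def proj(f,p):
    P=f["pose"];c=P[:3,:3].T@(np.asarray(p)-P[:3,3]);return f["fx"]*c[0]/c[2]+f["cx"],f["fy"]*c[1]/c[2]+f["cy"]
E
python3 - <<'E'
import pickle,cv2,numpy as np
from h import *
d=pickle.load(open("f0.pkl","rb"))
def blob(n,u,v,w=13):
    g=cv2.cvtColor(d[n]["pixels"],cv2.COLOR_RGB2GRAY)
    c=g[v-w:v+w+1,u-w:u+w+1];t=(int(c.max())+int(np.median(c)))//2
    k,l,s,ce=cv2.connectedComponentsWithStats((g>t).astype(np.uint8))
    best=min(range(1,k),key=lambda i:np.hypot(*(ce[i]-[u,v])) if 10<s[i,4]<600 else 1e9)
    return ce[best],s[best]
P={}
for nm,a,b in(("tare",(386,298),(402,276)),("inner",(342,310),(376,295)),("outer",(316,317),(358,308))):
    ca,sa=blob("top",*a);cb,sb=blob("side",*b)
    print(nm,ca.round(1),sa,cb.round(1),sb);P[nm]=tri(("x" and d["top"],*ca),(d["side"],*cb));print(P[nm].round(1),onz(d["top"],*ca,49).round(1),onz(d["side"],*cb,49).round(1))
a=cv2.resize(d["top"]["pixels"][85:345,235:425,::-1],None,fx=2.3,fy=2.3,interpolation=2)
b=cv2.resize(d["side"]["pixels"][150:350,215:435,::-1],None,fx=1.6,fy=1.6,interpolation=2)
im=np.zeros((600,800,3),np.uint8);im[:a.shape[0],:a.shape[1]]=a;im[:b.shape[0],440:440+b.shape[1]]=b
cv2.imwrite("pics/crop.png",im)
E
```

```text
tare [386.3 298.1] [375 291  24  15 221] [401.7 275.8] [392 269  20  14 139]
[ 408.9 -245.    46.1] [ 409.2 -244.1   49. ] [ 406.4 -240.9   49. ]
inner [341.9 309.5] [338 305   9  10  73] [374.7 294.5] [370 291  10   8  59]
[ 423.9 -176.3   47.4] [ 424.4 -175.8   49. ] [ 422.2 -174.2   49. ]
outer [315.1 316.4] [311 312   9  10  74] [357.3 307.3] [353 304  10   8  63]
[ 433.  -135.4   47.1] [ 433.6 -135.    49. ] [ 430.9 -133.2   49. ]
```

View pics/crop.png

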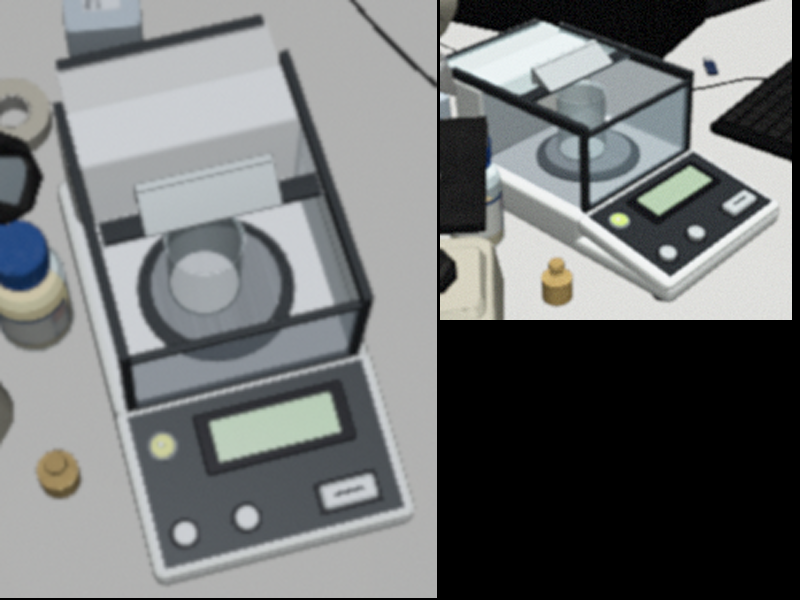

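The crop shows the lid pull's upper edge from (135,187) to (275,157) in the left part. In the right part the same ridge runs from (532,72) to (604,42). The lid is well open and the beaker is in view in front of it.

```bash
python3 - <<'E'
import pickle,numpy as np
from h import *
from scipy.spatial.transform import Rotation as Ro
from rig import r
d=pickle.load(open("f0.pkl","rb"));T,S=d["top"],d["side"]
t=np.array([408.9,-245,47.]);o=np.array([433,-135.4,47.])
y=(o-t)[:2];y/=np.linalg.norm(y);x=np.array([y[1],-y[0]])
O=t[:2]+126*x+48*y
bal=lambda p:(np.round([(p[:2]-O)@x,(p[:2]-O)@y,p[2]],1))
print("O",O.round(1),"yaw",np.arctan2(x[1],x[0]))
ct=lambda u,v:(235+u/2.3,85+v/2.3)
cs=lambda u,v:(215+(u-440)/1.6,150+v/1.6)
for a,b in(((135,187),(532,72)),((275,157),(604,42)),((205,172),(568,57))):
    p=tri((T,*ct(*a)),(S,*cs(*b)));print("grip",p.round(1),bal(p),bal(onz(T,*ct(*a),166)),bal(onz(S,*cs(*b),166)))
print("eyepieces",tri((T,235,160),(S,290,10)).round(0), [onz(T,235,160,z).round(0) for z in(250,350)],[onz(T,205,225,z).round(0) for z in(250,350)])
print("scope body", [onz(T,65,80,z).round(0) for z in(350,450)])
c=(O+100*x);print("back",c)
print(r.sense()["tcp_rot"], Ro.from_euler("xyz",r.sense()["tcp_rot"]).as_matrix().round(3))
E
```

```text
O [ 542.3 -225.2] yaw -0.2164458681520449
grip [ 619.  -198.3  158.4] [ 69.2  42.7 158.4] [ 66.6  44.3 166. ] [ 55.2  53.3 166. ]
grip [ 590.7 -285.9  164.4] [ 60.4 -48.9 164.4] [ 64.4 -46.3 166. ] [ 51.4 -46.2 166. ]
grip [ 605.8 -242.3  160.5] [ 65.7  -3.1 160.5] [ 65.5  -0.8 166. ] [ 53.4   5.2 166. ]
eyepieces [501. -91. 451.] [array([ 616., -116.,  250.]), array([ 556., -105.,  350.])] [array([549., -46., 250.]), array([500., -45., 350.])]
scope body [array([745.,  27., 350.]), array([651.,  15., 450.])]
back [ 639.93518922 -246.65569991]
[-3.14036086e+00 -2.54054774e-06  3.18774419e-01] [[ 0.95   0.313 -0.   ]
 [ 0.313 -0.95   0.001]
 [ 0.    -0.001 -1.   ]]
```

```bash
python3 - <<'E'
import pickle
from h import *
d=pickle.load(open("f0.pkl","rb"));T=d["top"]
for u,v in((470,108),(548,70),(378,0)): print([onz(T,u,v,z).round(0)[:2] for z in(0,200,400)])
E
```

```text
[array([ 664., -572.]), array([ 567., -455.]), array([ 470., -338.])]
[array([ 668., -748.]), array([ 570., -592.]), array([ 472., -436.])]
[array([ 967., -549.]), array([ 803., -437.]), array([ 639., -325.])]
```

Request:
{"fn": "play_rows", "kwargs": {
  "rows": [
    {"dp": [0,0,-0.8],"turn": [0,0,1],"fingers": 1},
    {"dp": [0,0,0],"turn": [0,0,1],"fingers": 1},
    {"dp": [0,0,0],"turn": [0,0,1],"fingers": 1},
    {"dp": [0,0,0],"turn": [0,0,1],"fingers": 1},
    {"dp": [0,0,0],"turn": [0,0,1],"fingers": 1}
  ]
}}

```text
clock: 0.52
eef_pos: [195.8, -593.3, 235.7]
tcp_rot: [-3.141, 0.0, -0.21]
contact_force: [-0.8, 0.5, 0.0]
opening: 0.298
grasp_force: 0.0
```

Request:
{"fn": "play_rows", "kwargs": {
  "rows": [
    {"dp": [0.6,-0.7,0],"turn": [0,0,0.05],"fingers": 1},
    {"dp": [0.6,-0.7,0],"turn": [0,0,0],"fingers": 1},
    {"dp": [0.6,-0.7,0],"turn": [0,0,0],"fingers": 1},
    {"dp": [0.6,-0.7,0],"turn": [0,0,0],"fingers": 1},
    {"dp": [0.6,-0.7,0],"turn": [0,0,0],"fingers": 1}
  ]
}}

```text
clock: 0.93
eef_pos: [343.2, -480.1, 235.7]
tcp_rot: [-3.141, 0.0, -0.21]
contact_force: [0.5, -0.1, 0.1]
opening: -0.003
grasp_force: 0.0
```

Request:
{"fn": "play_rows", "kwargs": {
  "rows": [
    {"dp": [0.6,-0.7,0],"turn": [0,0,0],"fingers": 1},
    {"dp": [0.6,-0.7,0],"turn": [0,0,0],"fingers": 1},
    {"dp": [0,0,0],"turn": [1,0,0],"fingers": 1},
    {"dp": [0,0,0],"turn": [1,0,0],"fingers": 1},
    {"dp": [0,0,0],"turn": [1,0,0],"fingers": 1}
  ]
}}

```text
clock: 1.35
eef_pos: [403.0, -435.2, 237.1]
tcp_rot: [-2.824, -0.002, -0.205]
contact_force: [-0.7, 0.3, -1.0]
opening: -0.001
grasp_force: 0.0
```

```bash
python3 - <<'E'
from rig import r
import cv2,numpy as np,pickle
d={}
for n in("wrist","side"):
    f=r.grab_frame(n);d[n]=f
a=cv2.resize(d["wrist"]["pixels"],(400,300));b=cv2.resize(d["side"]["pixels"],(400,300))
cv2.imwrite("pics/w1.png",np.hstack([a,b])[:,:,::-1])
pickle.dump(d,open("f1.pkl","wb"))
s=r.sense();print(s["eef_pos"],s["tcp_rot"],s["clock"],s["opening"])
E
```

```text
[ 400.27202997 -437.98681587  234.06321375] [-2.82301222e+00  1.90498055e-03 -2.11672922e-01] 1.45 -0.0020487443517955206
```

View pics/w1.png

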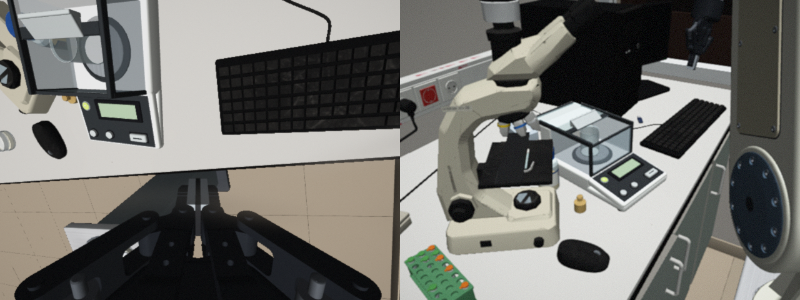

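The wrist and side views show the fingers shut and the arm clear, with the balance ahead and to its left. I continue to the place above the lid behind the pull.

Request:
{"fn": "play_rows", "kwargs": {
  "rows": [
    {"dp": [0.6,-0.66,0.216],"turn": [0,0,0],"fingers": 1},
    {"dp": [0.6,-0.66,0.216],"turn": [0,0,0],"fingers": 1},
    {"dp": [0.6,-0.66,0.216],"turn": [0,0,0],"fingers": 1},
    {"dp": [0.6,-0.66,0.216],"turn": [0,0,0],"fingers": 1},
    {"dp": [0.6,-0.66,0.216],"turn": [0,0,0],"fingers": 1}
  ]
}}

```text
clock: 1.87
eef_pos: [548.1, -324.5, 235.6]
tcp_rot: [-2.829, 0.0, -0.211]
contact_force: [-1.0, -1.5, -1.2]
opening: 0.0
grasp_force: 0.0
```

Request:
{"fn": "play_rows", "kwargs": {
  "rows": [
    {"dp": [0.6,-0.66,0.216],"turn": [0,0,0],"fingers": 1},
    {"dp": [0.6,-0.66,0.216],"turn": [0,0,0],"fingers": 1},
    {"dp": [0.6,-0.66,0.216],"turn": [0,0,0],"fingers": 1},
    {"dp": [0,0,0],"turn": [0,0,0],"fingers": 1}
  ]
}}

```text
clock: 2.2
eef_pos: [639.1, -254.5, 235.4]
tcp_rot: [-2.827, -0.002, -0.207]
contact_force: [-1.1, -0.1, 0.1]
opening: -0.003
grasp_force: 0.0
```

```bash
python3 - <<'E'
from rig import r
import cv2,numpy as np,pickle
d={}
for n in("wrist","side"):
    f=r.grab_frame(n);d[n]=f
b=cv2.resize(d["side"]["pixels"][0:300,200:440],(320,400))
a=cv2.resize(d["wrist"]["pixels"],(480,360));im=np.zeros((400,800,3),np.uint8);im[:360,:480]=a;im[:,480:]=b
cv2.imwrite("pics/w2.png",im[:,:,::-1])
pickle.dump(d,open("f2.pkl","wb"))
s=r.sense();print(s["eef_pos"],s["tcp_rot"],s["clock"],s["opening"],s["qpos"])
E
```

```text
[ 635.33870009 -257.94033246  235.07543559] [-2.82873381e+00  4.27798179e-04 -2.07598420e-01] 2.3 -0.0013783759243744048 [-0.54515216  0.48256343  1.40622068  0.30079568  1.36913879  1.15535252]
```

View pics/w2.png

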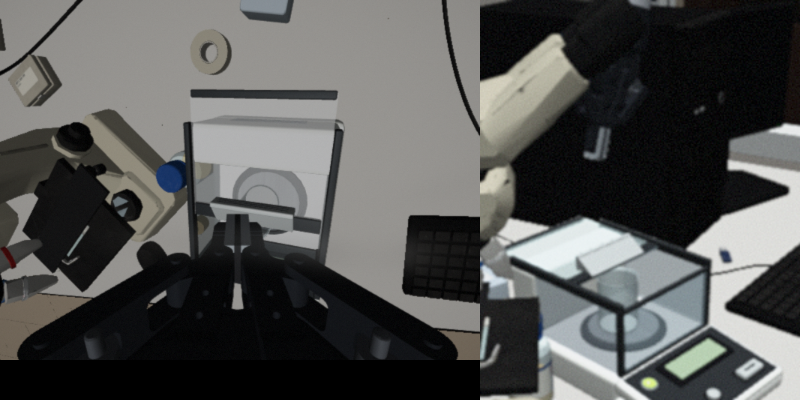

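The wrist view shows the pull running from (211,200) to (295,210), scaled by 3/4, with the tips just in front of it in the image. The side view shows the fingers hanging freely over the lid.

```bash
cat >> h.py <<'E'
O=np.array([542.3,-225.2]);X=np.array([.9767,-.2148]);Y=np.array([.2148,.9767])
bal=lambda p:np.round([(p[:2]-O)@X,(p[:2]-O)@Y,p[2]],1)
E
python3 - <<'E'
import pickle
from h import *
f=pickle.load(open("f2.pkl","rb"))["wrist"];T=pickle.load(open("f0.pkl","rb"))["top"]
for u,v in((211,200),(253,205),(295,210)):
    print(bal(onz(f,u/.75,v/.75,166)))
p=tri((f,295/.75,209/.75),(T,235+275/2.3,85+157/2.3));print(bal(p))
print("tip",bal(np.array([635.3,-257.9,235.1])),proj(f,[635.3,-257.9,235.1]))
c=cv2.resize(f["pixels"][230:330,250:430,::-1],None,fx=4,fy=4,interpolation=2)
cv2.imwrite("pics/w3.png",c)
E
```

```text
[ 71.4  44.1 166. ]
[ 72.5  -2.7 166. ]
[ 73.5 -45.1 166. ]
[ 69.9 -46.3 157. ]
tip [ 97.9 -12.  235.1] (np.float64(323.1595966369032), np.float64(282.4994876714698))
```

View pics/w3.png

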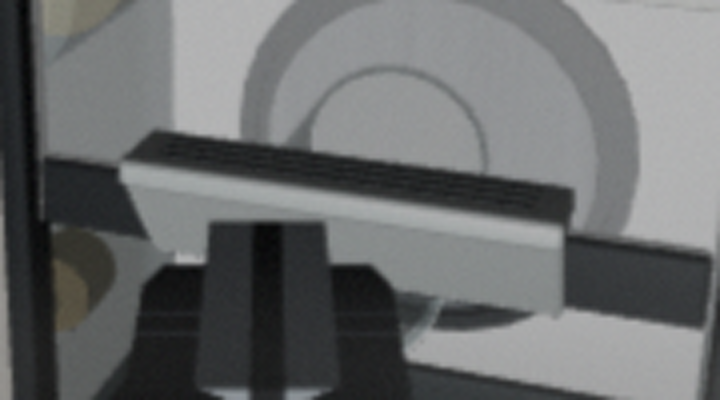

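The ridge's top edge runs from (120,165) to (560,230) in this crop, with the dark grooved rear face above it in the image. The fingertips cover the middle from the camera's side and have about 18 mm of room behind the rear face. I lower the tool.

Request:
{"fn": "play_rows", "kwargs": {
  "rows": [
    {"dp": [0,0.12,0.37],"turn": [0,0,0],"fingers": 1},
    {"dp": [0,0.12,0.37],"turn": [0,0,0],"fingers": 1},
    {"dp": [0,0.12,0.37],"turn": [0,0,0],"fingers": 1},
    {"dp": [0,0.12,0.37],"turn": [0,0,0],"fingers": 1},
    {"dp": [0,0,0],"turn": [0,0,0],"fingers": 1}
  ]
}}

```text
clock: 2.72
eef_pos: [632.1, -259.6, 170.0]
tcp_rot: [-2.827, 0.005, -0.211]
contact_force: [-1.6, 1.2, -0.5]
opening: 0.001
grasp_force: 0.0
```

Request:
{"fn": "play_rows", "kwargs": {
  "rows": [
    {"dp": [0,0.06,0.18],"turn": [0,0,0],"fingers": 1},
    {"dp": [0,0.03,0.1],"turn": [0,0,0],"fingers": 1},
    {"dp": [0,0,0],"turn": [0,0,0],"fingers": 1}
  ]
}}

```text
clock: 2.97
eef_pos: [634.6, -259.7, 161.3]
tcp_rot: [-2.828, 0.0, -0.211]
contact_force: [-0.1, 0.0, 0.4]
opening: 0.002
grasp_force: 0.0
```

```bash
python3 - <<'E'
from rig import r
import cv2,numpy as np
from h import *
a=r.grab_frame("wrist");b=r.grab_frame("side")
im=np.hstack([cv2.resize(a["pixels"][150:400,180:500],(448,350)),cv2.resize(b["pixels"][130:290,200:360],(350,350),interpolation=2)])
cv2.imwrite("pics/w4.png",im[:,:,::-1])
s=r.sense();print(bal(s["eef_pos"]),s["tcp_rot"],s["contact_force"])
E
```

```text
[ 98.1 -13.7 162.1] [-2.82776965e+00 -6.90889471e-04 -2.10294791e-01] [ 0.37612165  0.35555397 -0.60001277]
```

View pics/w4.png

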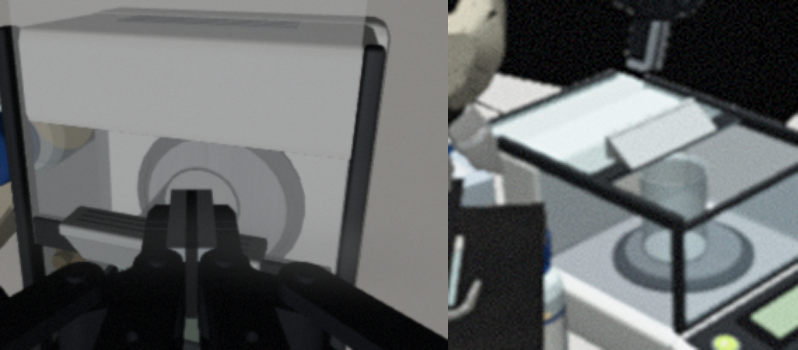

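The wrist view shows the tips (190,200) behind the pull (60–265, 205–260). In the side view they hang just above the lid behind the pull. I lower a little more and push forward.

Request:
{"fn": "play_rows", "kwargs": {
  "rows": [
    {"dp": [0,0.03,0.1],"turn": [0,0,0],"fingers": 1},
    {"dp": [-0.2,0,0],"turn": [0,0,0],"fingers": 1},
    {"dp": [-0.2,0,0],"turn": [0,0,0],"fingers": 1},
    {"dp": [-0.15,0,0],"turn": [0,0,0],"fingers": 1},
    {"dp": [-0.15,0,0],"turn": [0,0,0],"fingers": 1}
  ]
}}

```text
clock: 3.48
eef_pos: [606.8, -253.2, 157.5]
tcp_rot: [-2.827, 0.0, -0.21]
contact_force: [-0.6, 0.2, 0.4]
opening: -0.002
grasp_force: 0.0
```

Request:
{"fn": "play_rows", "kwargs": {
  "rows": [
    {"dp": [-0.25,0,0],"turn": [0,0,0],"fingers": 1},
    {"dp": [-0.25,0,0],"turn": [0,0,0],"fingers": 1},
    {"dp": [-0.2,0,0],"turn": [0,0,0],"fingers": 1},
    {"dp": [-0.2,0,0],"turn": [0,0,0],"fingers": 1},
    {"dp": [0,0,0],"turn": [0,0,0],"fingers": 1}
  ]
}}

```text
clock: 3.9
eef_pos: [570.8, -245.5, 157.4]
tcp_rot: [-2.827, 0.001, -0.21]
contact_force: [0.1, 0.5, -0.3]
opening: -0.0
grasp_force: 0.0
```

```bash
python3 - <<'E'
from rig import r
import cv2,numpy as np
from h import *
a=r.grab_frame("wrist");b=r.grab_frame("side")
im=np.hstack([cv2.resize(a["pixels"][150:400,180:500],(448,350)),cv2.resize(b["pixels"][130:290,200:360],(350,350),interpolation=2)])
cv2.imwrite("pics/w5.png",im[:,:,::-1])
s=r.sense();print(bal(s["eef_pos"]),s["tcp_rot"],s["contact_force"])
E
```

```text
[ 33.9 -13.8 157.6] [-2.82756475e+00 -4.76481531e-04 -2.10354104e-01] [0.72947561 0.08822145 0.6898675 ]
```

View pics/w5.png

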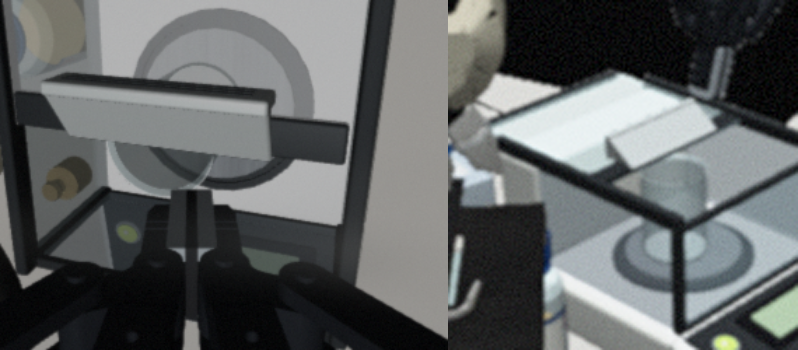

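The fingers have passed in front of the pull at (150,120) without moving the lid, so the tips are not where I assumed. I compare the tip position from the two fixed cameras.

```bash
python3 - <<'E'
from rig import r
import cv2,numpy as np,pickle
from h import *
t=r.grab_frame("top");b=r.grab_frame("side");s=r.sense();p=s["eef_pos"]
d=pickle.load(open("f0.pkl","rb"))
print(p,"proj top",proj(t,p),"side",proj(b,p))
print("pose change",abs(t["pose"]-d["top"]["pose"]).max(),abs(b["pose"]-d["side"]["pose"]).max())
a=cv2.resize(t["pixels"][80:330,220:430],(504,600),interpolation=2)
c=cv2.resize(b["pixels"][60:260,250:350],(290,580),interpolation=2)
im=np.zeros((600,800,3),np.uint8);im[:,:504]=a;im[:580,510:]=c
cv2.imwrite("pics/t6.png",im[:,:,::-1])
E
```

```text
[ 572.90030283 -246.07601885  157.45800851] proj top (np.float64(338.45975276678126), np.float64(178.9013130695848)) side (np.float64(311.78087242617624), np.float64(190.03532034895034))
pose change 0.0 0.0
```

View pics/t6.png

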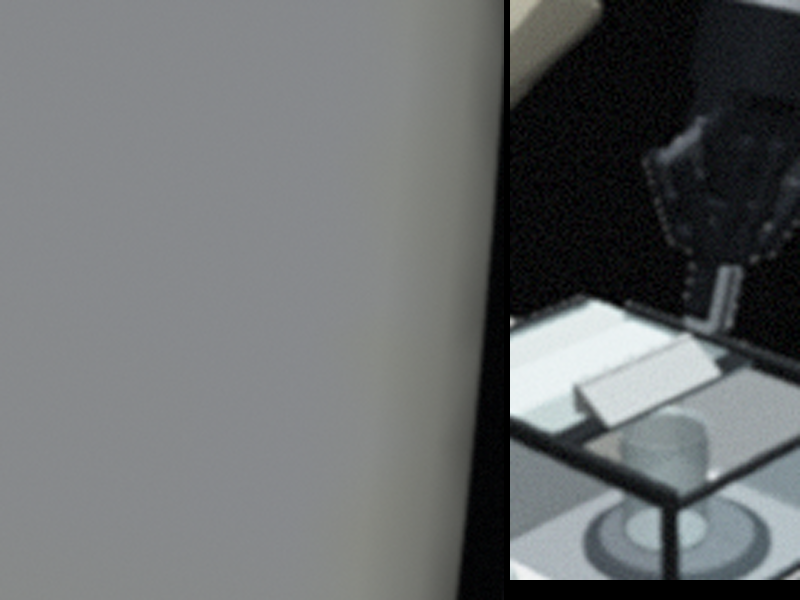

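The top camera is blocked by the arm. In the side crop the tips end at (712,330), that is pixel (320,174), about 18 px above the projected TCP (312,190).

```bash
python3 - <<'E'
from rig import r
from h import *
from scipy.spatial.transform import Rotation as Ro
import pickle
f=r.grab_frame("wrist");b=r.grab_frame("side");s=r.sense();p=s["eef_pos"];z=Ro.from_euler("xyz",s["tcp_rot"]).as_matrix()[:,2]
for k in(-40,-20,0,): print(k,np.round(proj(b,p+k*z),1),np.round(proj(f,p+k*z),1),(p+k*z).round(0))
q=tri((f,315.7,286),(b,319.7,174));print("tri",q.round(1),bal(q),proj(b,q),proj(f,q))
d=pickle.load(open("f2.pkl","rb"))["side"];print(proj(d,[635.3,-257.9,235.1]),"seen ~(288,118)")
print("cam",bal(f["pose"][:3,3]),f["pose"][:3,2].round(2))
print(bal(onz(f,280,271.2,166)))
# ridge in current wrist view: top edge middle, w5 crop (160,97)
for u,v in((45,85),(270,103)): print("ridge",bal(onz(f,180+u/1.4,150+v/1.4,166)))
E
```

```text
-40 [316.7 166. ] [315.9 315. ] [ 570. -258.  195.]
-20 [314.2 178.1] [315.9 293.7] [ 572. -252.  176.]
0 [311.7 190.1] [316.  276.7] [ 573. -246.  157.]
tri [ 571.9 -257.6  180.3] [ 35.9 -25.3 180.3] (np.float64(315.79555854498165), np.float64(174.59216272255625)) (np.float64(324.0118262325667), np.float64(296.39127230744356))
(np.float64(281.63411177658975), np.float64(135.39384924372843)) seen ~(288,118)
cam [113.8 -66.3 319.9] [-0.24  0.35 -0.9 ]
[ 38.8   4.  166. ]
ridge [ 69.3  43.5 166. ]
ridge [ 70.2 -44.5 166. ]
```

The tips really end about 20 mm behind the reported TCP, so they cleared the pull without touching it. I go back the same way and then feel downwards.

Request:
{"fn": "play_rows", "kwargs": {
  "rows": [
    {"dp": [0.4,0,0],"turn": [0,0,0],"fingers": 1},
    {"dp": [0.4,0,0],"turn": [0,0,0],"fingers": 1},
    {"dp": [0.4,0,0],"turn": [0,0,0],"fingers": 1},
    {"dp": [0.4,0,0],"turn": [0,0,0],"fingers": 1},
    {"dp": [0,0,0],"turn": [0,0,0],"fingers": 1}
  ]
}}

```text
clock: 4.62
eef_pos: [637.8, -259.6, 157.1]
tcp_rot: [-2.828, -0.002, -0.21]
contact_force: [-0.8, -0.1, 0.8]
opening: -0.0
grasp_force: 0.0
```

Request:
{"fn": "play_rows", "kwargs": {
  "rows": [
    {"dp": [0,0.06,0.18],"turn": [0,0,0],"fingers": 1},
    {"dp": [0,0.03,0.1],"turn": [0,0,0],"fingers": 1},
    {"dp": [0,0.01,0.05],"turn": [0,0,0],"fingers": 1},
    {"dp": [0,0,0],"turn": [0,0,0],"fingers": 1}
  ]
}}

```text
clock: 4.95
eef_pos: [634.0, -258.5, 142.5]
tcp_rot: [-2.827, 0.002, -0.21]
contact_force: [-0.2, -0.3, -0.2]
opening: 0.001
grasp_force: 0.0
```

```bash
python3 - <<'E'
from rig import r
import cv2,numpy as np
from h import *
print(r.tcp_to_grasp)
b=r.grab_frame("side")
s=r.sense();print(bal(s["eef_pos"]),s["contact_force"],proj(b,s["eef_pos"]))
g=b["pixels"][140:210,260:350].astype(int)
cv2.imwrite("pics/s7.png",cv2.resize(b["pixels"][110:230,250:370,::-1],(600,600),interpolation=2))
E
```

```text
18.700000000000003
[ 97.1 -13.  143. ] [ 0.62733176  1.14728212 -0.04763764] (np.float64(284.4212676285428), np.float64(187.3713733255343))
```

View pics/s7.png

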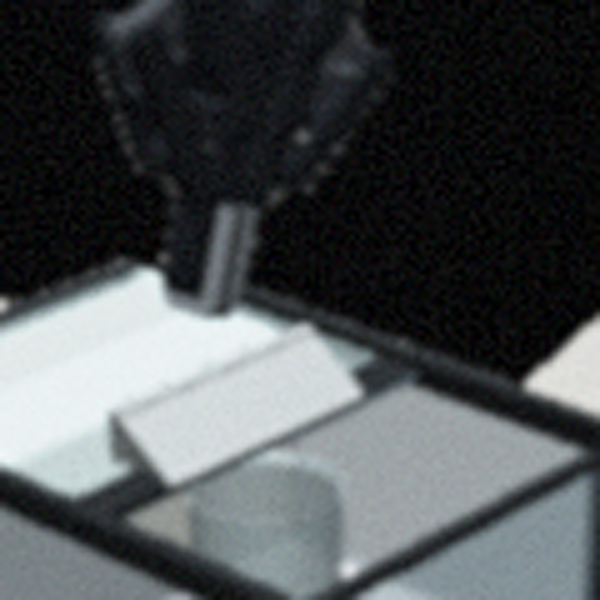

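The side view shows the tips at (205,305) in the crop, over the lid behind the pull and still some millimetres above the glass. The offset is about 19 mm along the tool. I lower in small steps, watching the force.

Request:
{"fn": "play_rows", "kwargs": {
  "rows": [
    {"dp": [0,0.03,0.1],"turn": [0,0,0],"fingers": 1},
    {"dp": [0,0.015,0.05],"turn": [0,0,0],"fingers": 1},
    {"dp": [0,0.015,0.05],"turn": [0,0,0],"fingers": 1},
    {"dp": [0,0,0],"turn": [0,0,0],"fingers": 1}
  ]
}}

```text
clock: 5.33
eef_pos: [634.9, -258.7, 134.7]
tcp_rot: [-2.827, 0.001, -0.21]
contact_force: [-0.8, -0.4, -0.2]
opening: 0.004
grasp_force: 0.0
```

Request:
{"fn": "play_rows", "kwargs": {
  "rows": [
    {"dp": [-0.2,0,0],"turn": [0,0,0],"fingers": 1},
    {"dp": [-0.15,0,0],"turn": [0,0,0],"fingers": 1},
    {"dp": [-0.15,0,0],"turn": [0,0,0],"fingers": 1},
    {"dp": [-0.15,0,0],"turn": [0,0,0],"fingers": 1},
    {"dp": [-0.1,0,0],"turn": [0,0,0],"fingers": 1}
  ]
}}

```text
clock: 5.75
eef_pos: [605.1, -252.3, 135.4]
tcp_rot: [-2.827, -0.0, -0.21]
contact_force: [2.0, -0.0, -0.4]
opening: 0.004
grasp_force: 0.7
```

```bash
python3 - <<'E'
from rig import r
import cv2,numpy as np
from h import *
f=r.grab_frame("wrist")
s=r.sense();print(bal(s["eef_pos"]),s["contact_force"])
cv2.imwrite("pics/w8.png",cv2.resize(f["pixels"][150:400,180:500,::-1],(448,350)))
E
```

```text
[ 66.6 -13.  135.4] [ 0.22177732 -0.58525361  0.05119721]
```

View pics/w8.png

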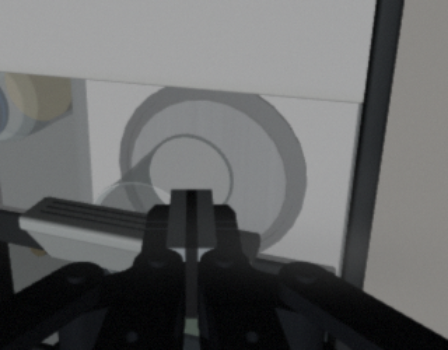

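The pull moves along with the fingers and I feel 2 N, about what the friction should give. I have viewed more pictures than allowed, so from here I work from numbers only.

Request:
{"fn": "play_rows", "kwargs": {
  "rows": [
    {"dp": [-0.2,0,0],"turn": [0,0,0],"fingers": 1},
    {"dp": [-0.25,0,0],"turn": [0,0,0],"fingers": 1},
    {"dp": [-0.25,0,0],"turn": [0,0,0],"fingers": 1},
    {"dp": [-0.25,0,0],"turn": [0,0,0],"fingers": 1},
    {"dp": [-0.2,0,0],"turn": [0,0,0],"fingers": 1}
  ]
}}

```text
clock: 6.22
eef_pos: [559.5, -242.5, 135.3]
tcp_rot: [-2.827, 0.0, -0.21]
contact_force: [2.4, 0.2, 0.9]
opening: 0.0
grasp_force: 0.8
```

Request:
{"fn": "play_rows", "kwargs": {
  "rows": [
    {"dp": [-0.08,0,0],"turn": [0,0,0],"fingers": 1},
    {"dp": [-0.05,0,0],"turn": [0,0,0],"fingers": 1},
    {"dp": [-0.05,0,0],"turn": [0,0,0],"fingers": 1}
  ]
}}

```text
clock: 6.47
eef_pos: [553.7, -241.4, 135.3]
tcp_rot: [-2.827, -0.0, -0.21]
contact_force: [1.6, 0.7, 0.6]
opening: 0.003
grasp_force: 0.6
```

Request:
{"fn": "play_rows", "kwargs": {
  "rows": [
    {"dp": [-0.05,0,0],"turn": [0,0,0],"fingers": 1},
    {"dp": [-0.05,0,0],"turn": [0,0,0],"fingers": 1},
    {"dp": [-0.04,0,0],"turn": [0,0,0],"fingers": 1}
  ]
}}

```text
clock: 6.72
eef_pos: [548.4, -240.3, 135.2]
tcp_rot: [-2.827, -0.0, -0.21]
contact_force: [1.1, 0.1, 0.1]
opening: -0.001
grasp_force: 0.6
```

Request:
{"fn": "play_rows", "kwargs": {
  "rows": [
    {"dp": [-0.03,0,0],"turn": [0,0,0],"fingers": 1},
    {"dp": [-0.03,0,0],"turn": [0,0,0],"fingers": 1}
  ]
}}

```text
clock: 6.88
eef_pos: [546.0, -239.8, 135.2]
tcp_rot: [-2.827, -0.0, -0.21]
contact_force: [1.1, 0.6, 0.3]
opening: 0.003
grasp_force: 0.6
```

Request:
{"fn": "play_rows", "kwargs": {
  "rows": [
    {"dp": [-0.03,0,0],"turn": [0,0,0],"fingers": 1},
    {"dp": [-0.03,0,0],"turn": [0,0,0],"fingers": 1}
  ]
}}

```text
clock: 7.05
eef_pos: [544.1, -239.4, 135.3]
tcp_rot: [-2.828, -0.001, -0.21]
contact_force: [7.2, 0.4, -2.9]
opening: -0.0
grasp_force: 3.3
```

The force rises to 7 N at balance x≈4.8, where I expected the stop. I hold briefly.

Request:
{"fn": "play_rows", "kwargs": {
  "rows": [
    {"dp": [-0.01,0,0],"turn": [0,0,0],"fingers": 1},
    {"dp": [0,0,0],"turn": [0,0,0],"fingers": 1},
    {"dp": [0,0,0],"turn": [0,0,0],"fingers": 1},
    {"dp": [0,0,0],"turn": [0,0,0],"fingers": 1}
  ]
}}

```text
clock: 7.38
eef_pos: [544.2, -239.4, 135.3]
tcp_rot: [-2.828, -0.002, -0.211]
contact_force: [6.0, 0.9, -0.9]
opening: 0.003
grasp_force: 2.6
```

Request:
{"fn": "play_rows", "kwargs": {
  "rows": [
    {"dp": [0.15,0,0],"turn": [0,0,0],"fingers": 1},
    {"dp": [0,-0.16,-0.48],"turn": [0,0,0],"fingers": 1},
    {"dp": [0,-0.16,-0.48],"turn": [0,0,0],"fingers": 1},
    {"dp": [0,-0.16,-0.48],"turn": [0,0,0],"fingers": 1},
    {"dp": [0,0,0],"turn": [0,0,0],"fingers": 1}
  ]
}}

```text
clock: 7.8
eef_pos: [550.9, -241.1, 199.6]
tcp_rot: [-2.829, -0.004, -0.21]
contact_force: [0.5, 0.1, -0.1]
opening: 0.002
grasp_force: 0.0
```

```bash
python3 - <<'E'
from rig import r
from h import *
s=r.sense();print(bal(s["eef_pos"]),s["contact_force"])
f=r.grab_frame("wrist")
# is the pull at the shut place? gradients along the balance x line at z=166,y=30
g=cv2.cvtColor(f["pixels"],cv2.COLOR_RGB2GRAY)
row=[]
for xb in range(-45,30,3):
    u,v=proj(f,[*(O+xb*X+32*Y),166 if xb>-12 else 160]);row.append((xb,int(u),int(v),int(g[int(v),int(u)]) if 0<=v<480 and 0<=u<640 else -1))
print(row)
E
```

```text
[ 11.8 -13.6 199.6] [ 0.50641448  0.11914589 -0.1419665 ]
[(-45, 273, 316, 147), (-42, 273, 313, 149), (-39, 273, 309, 155), (-36, 273, 306, 161), (-33, 273, 302, 165), (-30, 273, 298, 163), (-27, 273, 295, 137), (-24, 273, 291, 136), (-21, 272, 287, 139), (-18, 272, 284, 139), (-15, 272, 280, 138), (-12, 272, 276, 162), (-9, 268, 275, 163), (-6, 268, 272, 79), (-3, 268, 268, 34), (0, 268, 264, 36), (3, 268, 260, 97), (6, 267, 256, 96), (9, 267, 251, 111), (12, 267, 247, 129), (15, 267, 243, 130), (18, 267, 239, 130), (21, 267, 235, 129), (24, 266, 230, 131), (27, 266, 226, 129)]
```

The pull's top edge lies at x = -9…-6, so the lid is shut. Next I go over the tare key and down to well above it.

Request:
{"fn": "play_rows", "kwargs": {
  "rows": [
    {"dp": [-0.69,0.126,-0.04],"turn": [0,0,0],"fingers": 1},
    {"dp": [-0.69,0.126,-0.04],"turn": [0,0,0],"fingers": 1},
    {"dp": [-0.69,0.126,-0.04],"turn": [0,0,0],"fingers": 1},
    {"dp": [-0.69,0.126,-0.04],"turn": [0,0,0],"fingers": 1},
    {"dp": [-0.69,0.126,-0.04],"turn": [0,0,0],"fingers": 1}
  ]
}}

```text
clock: 8.27
eef_pos: [406.8, -236.4, 194.6]
tcp_rot: [-2.827, 0.002, -0.209]
contact_force: [-0.7, -0.3, 0.6]
opening: 0.005
grasp_force: 0.0
```

Request:
{"fn": "play_rows", "kwargs": {
  "rows": [
    {"dp": [0,0.2,0.62],"turn": [0,0,0],"fingers": 1},
    {"dp": [0,0.2,0.62],"turn": [0,0,0],"fingers": 1},
    {"dp": [0,0.2,0.62],"turn": [0,0,0],"fingers": 1},
    {"dp": [0,0.2,0.62],"turn": [0,0,0],"fingers": 1},
    {"dp": [0,0,0],"turn": [0,0,0],"fingers": 1}
  ]
}}

```text
clock: 8.68
eef_pos: [405.7, -234.5, 87.1]
tcp_rot: [-2.824, 0.007, -0.21]
contact_force: [-0.4, 1.4, -0.4]
opening: -0.0
grasp_force: 0.0
```

```bash
python3 - <<'E'
from rig import r
from h import *
from scipy.spatial.transform import Rotation as Ro
S=[]
for n in("wrist","side"):
    f=r.grab_frame(n);s=r.sense();p=s["eef_pos"];z=Ro.from_euler("xyz",s["tcp_rot"]).as_matrix()[:,2]
    k=[*(O-126*X-48*Y),49]
    tip=p-19*z
    print(n,"tip px",np.round(proj(f,tip)),"key px",np.round(proj(f,k)))
print(bal(p),"tip",bal(tip),s["contact_force"])
E
```

```text
wrist tip px [315. 293.] key px [349. 247.]
side tip px [405. 243.] key px [401. 274.]
[-128.9  -39.5   90.8] tip [-128.8  -45.4  108.9] [ 0.22889565 -0.46215156 -0.08709215]
```

Request:
{"fn": "play_rows", "kwargs": {
  "rows": [
    {"dp": [0.04,0.155,0.475],"turn": [0,0,0],"fingers": 1},
    {"dp": [0,0.155,0.475],"turn": [0,0,0],"fingers": 1},
    {"dp": [0,0,0],"turn": [0,0,0],"fingers": 1}
  ]
}}

```text
clock: 9.03
eef_pos: [409.8, -236.7, 50.6]
tcp_rot: [-2.827, 0.002, -0.21]
contact_force: [-1.1, 0.6, 0.4]
opening: 0.001
grasp_force: 0.0
```

Request:
{"fn": "play_rows", "kwargs": {
  "rows": [
    {"dp": [0,0.03,0.1],"turn": [0,0,0],"fingers": 1},
    {"dp": [0,0.02,0.05],"turn": [0,0,0],"fingers": 1},
    {"dp": [0,0,0],"turn": [0,0,0],"fingers": 1}
  ]
}}

```text
clock: 9.28
eef_pos: [410.9, -237.7, 46.1]
tcp_rot: [-2.828, -0.001, -0.21]
contact_force: [-0.2, -0.8, 0.0]
opening: -0.002
grasp_force: 0.0
```

```bash
python3 - <<'E'
from rig import r
from h import *
s=r.sense();print(bal(s["eef_pos"]),s["contact_force"])
f=r.grab_frame("wrist");k=[*(O-126*X-48*Y),49]
g=cv2.cvtColor(f["pixels"],cv2.COLOR_RGB2GRAY)
for xb in(-134,-126,-118):
    print(xb,[(y,int(g[int(v),int(u)])) for y in range(-72,-20,4) for u,v in [proj(f,[*(O+xb*X+y*Y),49+(xb+126)*.174])]])
E
```

```text
[-125.7  -40.4   46.1] [-0.2459794  -0.75858897  0.03513475]
-134 [(-72, 52), (-68, 53), (-64, 53), (-60, 130), (-56, 125), (-52, 114), (-48, 54), (-44, 51), (-40, 16), (-36, 56), (-32, 71), (-28, 47), (-24, 47)]
-126 [(-72, 49), (-68, 22), (-64, 167), (-60, 193), (-56, 148), (-52, 107), (-48, 110), (-44, 83), (-40, 82), (-36, 173), (-32, 189), (-28, 69), (-24, 47)]
-118 [(-72, 48), (-68, 21), (-64, 98), (-60, 119), (-56, 122), (-52, 120), (-48, 122), (-44, 120), (-40, 120), (-36, 120), (-32, 119), (-28, 21), (-24, 49)]
```

The key lies where expected, with y from -66 to -30. I press in small steps.

Request:
{"fn": "play_rows", "kwargs": {
  "rows": [
    {"dp": [0,0.03,0.1],"turn": [0,0,0],"fingers": 1},
    {"dp": [0,0.02,0.05],"turn": [0,0,0],"fingers": 1},
    {"dp": [0,0.01,0.05],"turn": [0,0,0],"fingers": 1},
    {"dp": [0,0,0],"turn": [0,0,0],"fingers": 1}
  ]
}}

```text
clock: 9.67
eef_pos: [410.2, -236.9, 36.6]
tcp_rot: [-2.827, 0.0, -0.21]
contact_force: [-1.0, 0.0, -0.9]
opening: -0.002
grasp_force: 0.0
```

Request:
{"fn": "play_rows", "kwargs": {
  "rows": [
    {"dp": [0,0.01,0.04],"turn": [0,0,0],"fingers": 1},
    {"dp": [0,0.01,0.03],"turn": [0,0,0],"fingers": 1}
  ]
}}

```text
clock: 9.83
eef_pos: [410.4, -236.9, 33.8]
tcp_rot: [-2.827, 0.0, -0.21]
contact_force: [0.1, -0.2, 0.6]
opening: 0.0
grasp_force: 0.0
```

Request:
{"fn": "play_rows", "kwargs": {
  "rows": [
    {"dp": [0,0.01,0.03],"turn": [0,0,0],"fingers": 1},
    {"dp": [0,0.01,0.03],"turn": [0,0,0],"fingers": 1}
  ]
}}

```text
clock: 10.0
eef_pos: [410.4, -237.0, 31.3]
tcp_rot: [-2.827, 0.0, -0.21]
contact_force: [-0.0, -0.5, 0.8]
opening: 0.001
grasp_force: 0.0
```

Request:
{"fn": "play_rows", "kwargs": {
  "rows": [
    {"dp": [0,0.01,0.03],"turn": [0,0,0],"fingers": 1},
    {"dp": [0,0.01,0.03],"turn": [0,0,0],"fingers": 1}
  ]
}}

```text
clock: 10.17
eef_pos: [410.4, -237.0, 28.7]
tcp_rot: [-2.827, 0.0, -0.21]
contact_force: [0.7, 0.4, -0.3]
opening: 0.001
grasp_force: 0.0
```

Request:
{"fn": "play_rows", "kwargs": {
  "rows": [
    {"dp": [0,0.01,0.03],"turn": [0,0,0],"fingers": 1},
    {"dp": [0,0.005,0.02],"turn": [0,0,0],"fingers": 1}
  ]
}}

```text
clock: 10.33
eef_pos: [410.4, -237.0, 26.6]
tcp_rot: [-2.827, 0.0, -0.21]
contact_force: [0.4, 0.4, 0.1]
opening: 0.001
grasp_force: 0.0
```

Request:
{"fn": "play_rows", "kwargs": {
  "rows": [
    {"dp": [0,0.01,0.03],"turn": [0,0,0],"fingers": 1},
    {"dp": [0,0.005,0.02],"turn": [0,0,0],"fingers": 1}
  ]
}}

```text
clock: 10.5
eef_pos: [410.6, -237.0, 24.7]
tcp_rot: [-2.827, -0.0, -0.21]
contact_force: [0.0, -0.4, 2.1]
opening: 0.004
grasp_force: 1.1
```

Contact: 2 N of spring force. I continue to the bottom.

Request:
{"fn": "play_rows", "kwargs": {
  "rows": [
    {"dp": [0,0.01,0.03],"turn": [0,0,0],"fingers": 1},
    {"dp": [0,0.005,0.02],"turn": [0,0,0],"fingers": 1}
  ]
}}

```text
clock: 10.67
eef_pos: [410.8, -237.1, 22.7]
tcp_rot: [-2.828, -0.001, -0.21]
contact_force: [1.8, 0.1, 4.3]
opening: -0.004
grasp_force: 1.9
```

Request:
{"fn": "play_rows", "kwargs": {
  "rows": [
    {"dp": [0,0.01,0.03],"turn": [0,0,0],"fingers": 1},
    {"dp": [0,0,0],"turn": [0,0,0],"fingers": 1}
  ]
}}

```text
clock: 10.83
eef_pos: [411.0, -237.2, 21.6]
tcp_rot: [-2.828, -0.001, -0.21]
contact_force: [1.8, 0.2, 5.5]
opening: 0.002
grasp_force: 2.9
```

Request:
{"fn": "play_rows", "kwargs": {
  "rows": [
    {"dp": [0,0.005,0.025],"turn": [0,0,0],"fingers": 1},
    {"dp": [0,0,0],"turn": [0,0,0],"fingers": 1}
  ]
}}

```text
clock: 11.0
eef_pos: [411.2, -237.2, 21.1]
tcp_rot: [-2.828, -0.001, -0.21]
contact_force: [-0.6, 0.1, 13.3]
opening: 0.001
grasp_force: 6.4
```

The force jumps to 13 N, so the key is at the bottom. I withdraw straight up.

Request:
{"fn": "play_rows", "kwargs": {
  "rows": [
    {"dp": [0,-0.03,-0.1],"turn": [0,0,0],"fingers": 1},
    {"dp": [0,-0.1,-0.3],"turn": [0,0,0],"fingers": 1},
    {"dp": [0,-0.2,-0.6],"turn": [0,0,0],"fingers": 1},
    {"dp": [0,-0.2,-0.6],"turn": [0,0,0],"fingers": 1},
    {"dp": [0,-0.2,-0.6],"turn": [0,0,0],"fingers": 1}
  ]
}}

```text
clock: 11.42
eef_pos: [409.9, -235.8, 114.3]
tcp_rot: [-2.827, 0.001, -0.21]
contact_force: [0.5, 0.0, 0.4]
opening: 0.0
grasp_force: 0.0
```

Request:
{"fn": "play_rows", "kwargs": {
  "rows": [
    {"dp": [0,-0.1,-0.3],"turn": [0,0,0],"fingers": 1},
    {"dp": [0,0.5,-0.16],"turn": [0,0,0],"fingers": 1},
    {"dp": [0,0.5,-0.16],"turn": [0,0,0],"fingers": 1},
    {"dp": [0,0,0],"turn": [0,0,0],"fingers": 1},
    {"dp": [0,0,0],"turn": [0,0,0],"fingers": 1}
  ]
}}

```text
clock: 11.83
eef_pos: [401.5, -277.7, 125.9]
tcp_rot: [-2.828, 0.0, -0.211]
contact_force: [0.8, -0.2, 0.4]
opening: 0.004
grasp_force: 0.0
```

```bash
python3 - <<'E'
from rig import r
from h import *
import pickle
d=pickle.load(open("f0.pkl","rb"))["side"];f=r.grab_frame("side")
for n,(u,v) in(("tare",(402,276)),("weight",(288,326)),("inner",(375,294)),("bottle",(249,275)),("beaker",(303,222))):
    a=d["pixels"][v-10:v+11,u-10:u+11].astype(int);b=f["pixels"][v-10:v+11,u-10:u+11].astype(int)
    print(n,abs(a-b).mean().round(1))
s=r.sense();print(bal(s["eef_pos"]),s["contact_force"],s["clock"])
g=cv2.cvtColor(r.grab_frame("wrist")["pixels"],cv2.COLOR_RGB2GRAY)
E
```

```text
tare 5.3
weight 5.9
inner 4.4
bottle 5.3
beaker 37.9
[-126.5  -80.7  125.7] [-0.27769074  0.84719555 -0.23670203] 11.8833
```

The keys, weight and bottle are unchanged. The beaker patch differs because the lid's pull now lies in front of it in that view.

```bash
python3 -c "
from rig import r
print(r.sign_off())"
```

```text
the job is handed in; nothing more can be done
None
```

The lid was pushed to its stop, the tare key was pressed to the bottom (about 13 N) and released, and the arm withdrew touching nothing; the job is handed in with no verdict returned, but I viewed 11 pictures against the limit of 10.

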